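# Roll the pin clear and tighten the hub by one click

### The job

Without lifting it off the bench, roll the loose steel pin out of the spanner's way until its whole length lies against the upright face of the angle-iron stop. Then push the long spanner arm on the hub clockwise (seen from above) until it clicks past its detent, and stop there without forcing the nut on. Leave the spanner clicked, the pin against the stop and all the other parts where they stand.

Things in the scene. Friction and masses are not known exactly. Their poses are not given: they have to be found in the camera images.
- hub: fixed steel wheel hub on a 110 mm square plate; origin on the pivot's axis at the bench top, z up. Flange 104 mm across, 19 mm high; pivot boss 48 mm across, 59 mm high. The spanner's arm first points along the hub's -x and sweeps towards its +y. Two dark ticks on the flange mark the arm's detents: at 0 and 0.7 rad clockwise.
- spanner (a joint): turn of the spanner arm on the nut under it, rad, clockwise from above positive; it starts in the detent at 0. A spring resists with up to about 1.4 N m (about 9 N at the push point) and gives way at 0.35, where the arm snaps on to rest at 0.7 (clicked, the end of this joint's travel).
- nut (a joint): turn of the nut with the spanner on it about the hub's axis, rad, clockwise positive, 0 at the start. Stiff friction keeps it there unless the clicked spanner is forced on with more than 2.5 N m (about 16 N at the push point): the nut then slips round, overtightened.
- spanner_push (a point): point on the middle of the spanner's black rubber grip, 160 mm from the pivot's axis, 34 mm above the bench. The arm is a straight level bar that ends 205 mm from the axis; from 130 mm on it is the grip, 21 mm wide, from 23.5 to 44.5 mm above the bench; nearer in it is steel, 18 mm wide. x runs along the arm towards the pivot.
- pin_center (a point): centre of the loose round steel pin, a tube-like bar 36 mm in diameter and 130 mm long that lies on the bench (centre 18 mm high) in the way of the spanner's sweep; x runs along its axis, y and z turn as it rolls. About 0.6 kg.
- pin: the same pin; its origin is on the surface of the pin, 18 mm from the axis at mid length (it goes round as the pin rolls); x runs along its axis.
- stop: fixed dark angle-iron stop, 300 mm long along its x, with an upright wall 30 mm high and 5 mm thick. Origin at the bench top in the middle of the wall's front face, which looks along the stop's -y, towards the hub; the pin belongs against this face (its centre then at y = -18 mm).
- socket: bystander: upright steel socket, 32 mm diameter, 40 mm tall, standing beside the spanner's arm on the side it is pushed from; origin centre of underside
- bearing: bystander: flat steel bearing ring, 52 mm diameter, 16 mm tall, beside the hub; origin centre of underside
- filter: bystander: white can-shaped oil filter, 74 mm diameter, 95 mm tall; origin centre of underside
- piston: bystander: aluminium engine piston, 82 mm diameter, 62 mm tall; origin centre of underside
- jar: bystander: glass jar with black cap, 68 mm diameter, 85 mm tall; origin centre of underside
- gear: bystander: dark steel gear lying flat beside one end of the stop, 74 mm diameter, 26 mm tall; origin centre of underside
- wrench: bystander: open-ended wrench lying flat along its own x, 170 mm long; origin at its middle, underside
Not all that is in view belongs to the job. What is meant by the pin is not green, and is the larger of those in its own colour.

How it is judged:
By the outcome, as a careful person would: the job done as asked, in the order asked, and still so for the second after the job is handed in, with the robot touching nothing.
It also fails if it takes over 58 s, if anything falls off the work surface, if the arm or the gripper's body presses on something with over 40 N, if the wrist force passes 120 N, or if a joint passes its speed limit or range.

### The arm

A 6-joint arm with a two-finger parallel gripper is mounted at the origin on the work surface. World frame = base frame: x ahead of the robot, y to its left, z up, the work surface at z = 0. Lengths are in mm, angles in rad, forces in N, time in s.
With the tool pointing down it reaches from about 350 to 775 mm from the base axis. Payload 7.3 kg.
Tool frame: the origin (TCP) lies at the very end of the fingers, on their centre line; the grasp point (between the pads) lies 19 mm behind it; x points along the fingers, y is the direction in which the jaws open and shut, and the axes are right-handed (so a half turn about x gives the same grasp; the last joint's range is limited). The gripper opens to 92 mm and grips with 3 to 60 N. Pads are 19 mm wide; open, the fingers measure 130 mm over their backs; the gripper's body (75 mm by 190 mm) begins 47 mm behind the grasp point.
Start: joints at [-1.319, 0.342, 1.524, -0, 1.275, -0.146], TCP at [203.404, -484.018, 205.141] pointing down, gripper open.
Joint ranges: [-2.53, 2.53], [-0.77, 2.02], [0.04, 2.7], [-1, 4.14], [0.28, 2.66], [-3.11, 3.11]. Speed limits (rad/s): [2.57, 2.57, 3.14, 3.14, 3.14, 3.14].

### API

Orientations are given as [roll, pitch, yaw] about the fixed x, y, z axes, in that order (R = Rz(yaw) Ry(pitch) Rx(roll)).
In Python, from plant import bot gives the robot as it stands.
- The arm moves only by the tool step_arm, never from a script. Its argument "targets" is a list that holds one entry, the list of rows, each a list of 4 numbers: the shift along the tool's x, y, z in m, then the turn about the tool's x in degrees. A call has exactly 5 rows; each row is the pose to reach, as a shift and turn from the pose measured when the call began, along the tool's axes at that moment; what a row does not reach only later rows make up. A row lasts 1/12 s, in which the tool goes at most 41.7 mm and 7.16 degrees, less where a joint would pass 70% of its speed; a pose out of reach is approached as far as the arm can. A call with a gripper value outside its range is refused whole. "jaw" is the closure, from 0 (fully open) to 1 (shut), set as the call begins (left out, the last holds). The fingers move at their own pace and stop on an object; the grip force is fixed at half the most. Time passes only in rows, so rows that repeat a pose let the fingers close, or fill a call up. It gives the time, the measured TCP pose, the force and the opening at its end, in the units of the state.
- bot.get_obs(): the state, without advancing time (a new reading comes with each control period).
- bot.capture(name): name is "scene" or "top" or "wrist"; returns a dict with "color" (420x560x3 uint8, red, green, blue), "depth" (420x560 float32, mm along the optical axis (not along the pixel's ray), 0 where there is no reading), "fov_y" (degrees; the focal length in pixels is half the picture's height over the tangent of half this angle, whatever the lens; pixels are square), "cx", "cy" (the principal point, pixels), "rvec" (rotation vector, rad) and "tvec" (3), from world to camera coordinates, as OpenCV has them. Camera axes: x right, y down, z forward; pixel columns grow to the right and rows downward; lengths in mm; the calibration is good to about 2 mm. The wrist camera is an equidistant fisheye: a pixel r from the principal point sees the ray r / f radians off the axis. A picture is of the moment at which its call begins.
- bot.close_job(): hands the job in, once; it reports no verdict.
The state is a dict: "time": time; "joint_positions": joint angles; "dq": joint speeds; "tau": joint torques, N m; "tool_pos": TCP position; "tcp_rot": TCP orientation; "contact_force": force on the tool from outside, world axes, zero at the start; "moment": the same for the moment, N m; "grip_width": finger opening in mm.
Only numpy, scipy, OpenCV 4.12 (cv2) and the standard library are available. Lean on these libraries where they do the work, as an engineer would, in place of code of your own. Each camera call takes 0.05 s, during which the arm holds its last target. There are 200 camera calls.

## Working session

There is one attempt and no reset: what is moved stays moved. The work goes in short steps, Python scripts to look and compute and a tool call to move; the robot and the scene stay as the last step left them, time stands still between calls to the robot, and variables do not carry over. Pictures are saved under pics/ and viewed, about 8 in all and at most 12, crops included, and the job is handed in when it is done.

Besides the shell and the picture viewer there is one more tool, called after "Call:" as name([rows], argument=value, ...), one row to a line, values as JSON. step_arm: Moves the arm, as the interface text tells. Its arguments: {"type":"object","properties":{"targets":{"type":"array","items":{"type":"array","items":{"type":"array","items":{"type":"number"}}}},"jaw":{"type":"number"}},"required":["targets"]}

```bash
ls; mkdir -p pics
cat > h.py <<'E'
import numpy as np, cv2
from plant import bot
def cap(n):
    c=bot.capture(n); c['R']=cv2.Rodrigues(np.array(c['rvec'],float))[0]; c['t']=np.array(c['tvec'],float).ravel()
    c['f']=210/np.tan(np.radians(c['fov_y'])/2); c['n']=n; return c
def ray(c,u,v):
    x,y=u-c['cx'],v-c['cy']
    if c['n']=='wrist':
        r=np.hypot(x,y)+1e-9; a=r/c['f']; d=np.array([np.sin(a)*x/r,np.sin(a)*y/r,np.cos(a)])
    else: d=np.array([x/c['f'],y/c['f'],1.])
    return -c['R'].T@c['t'], c['R'].T@d
def onz(c,u,v,z):
    o,d=ray(c,u,v); return o+d*(z-o[2])/d[2]
def dpt(c,u,v):
    o,d=ray(c,u,v); dc=c['R']@d; return o+d*c['depth'][int(v),int(u)]/dc[2]
def cloud(c):
    v,u=np.mgrid[:420,:560]; Z=c['depth']
    P=np.stack([(u-c['cx'])/c['f']*Z,(v-c['cy'])/c['f']*Z,Z],-1)
    return (P-c['t'])@c['R']
def save(c,name,s=1.4): cv2.imwrite('pics/'+name,cv2.resize(c['color'][:,:,::-1],None,fx=s,fy=s,interpolation=cv2.INTER_CUBIC))
E
python3 - <<'E'
from h import *
print(bot.get_obs())
for n in('top','scene'):
    c=cap(n); save(c,n+'0.png'); print(n,c['f'],c['cx'],c['cy'],-c['R'].T@c['t'],c['R'][2])
    np.savez('/tmp/'+n,**c)
E
```

```text
pics
{'time': 0.0, 'joint_positions': array([-1.31898698e+00,  3.42728168e-01,  1.52503170e+00,  7.77509686e-06,
        1.27540353e+00, -1.45979762e-01]), 'dq': array([-0.0008329 ,  0.00114304, -0.00056347,  0.0011259 ,  0.00067197,
       -0.00046939]), 'tau': array([-3.87607565e-05, -4.31239772e+01, -2.44225395e+01,  7.15652341e-02,
        5.58597723e-02, -1.32559417e-04]), 'tool_pos': array([ 203.29459347, -483.55443961,  204.4370461 ]), 'tcp_rot': array([-1.72150935,  1.56922557,  1.81787014]), 'contact_force': array([-0.23822258, -1.02347116,  1.18478628]), 'moment': array([-0.0084431 ,  0.04139471,  0.01242207]), 'grip_width': 92.18604769470853}
top 411.0370735004194 278.3150240342099 203.40723699182445 [ 380.32016383    4.75954703 1332.60672108] [ 0.12572808  0.00289709 -0.99206051]
scene 424.2011321870666 280.6238572645435 210.61185330635453 [1028.7746145  -598.53204273  739.19595343] [-0.45609191  0.58817338 -0.66785646]
```

View pics/top0.png

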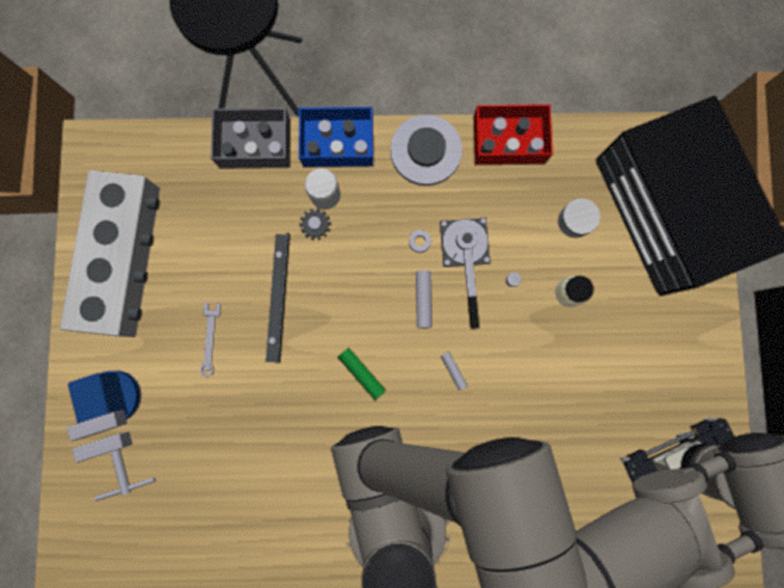

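View pics/scene0.png

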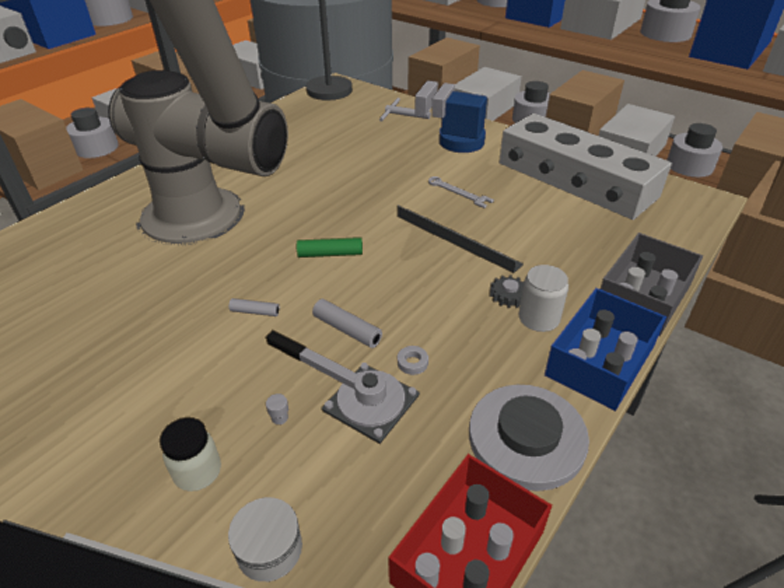

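The top view shows the hub at (466,240), the spanner grip at (473,312) and the grey pin at (424,299). The stop runs (282,235)–(273,360), the socket is at (513,279) and the bearing at (420,240), all in 1.4x pixels. The green bar and the small grey pin are decoys.

Run:
```python
from h import *
def ld(n):
    d=dict(np.load(f'/tmp/{n}.npz')); d['n']=str(d['n']); d['f']=float(d['f']); return d
T,S=ld('top'),ld('scene')
for c,roi in((T,{'pin':(408,262,440,336),'grip':(462,290,484,335),'arm':(460,250,480,296),'stop':(260,228,296,368),'sock':(500,265,528,292),'bear':(405,225,436,256)}),(S,{'pin':(305,290,390,352),'grip':(262,325,308,362),'stop':(390,200,530,275),'sock':(260,388,295,428),'bear':(394,340,433,382)})):
    P=cloud(c)
    for k,(a,b,e,f) in roi.items():
        a,b,e,f=[int(x/1.4) for x in(a,b,e,f)]
        p=P[b:f,a:e].reshape(-1,3); col=c['color'][b:f,a:e].reshape(-1,3).astype(int)
        m=(p[:,2]>9)&(p[:,2]<75)&(c['depth'][b:f,a:e].ravel()>0)
        if k=='grip': m&=(col.max(1)<70)&(p[:,2]>18)
        q=p[m]
        zt=np.percentile(q[:,2],90)
        if k in('sock','bear','arm','grip'): q=q[q[:,2]>zt-8]
        (cx,cy),(w,h),ang=cv2.minAreaRect(q[:,:2].astype(np.float32))
        box=cv2.boxPoints(((cx,cy),(w,h),ang))
        print(c['n'],k,len(q),'ztop',zt.round(1),'c',round(cx,1),round(cy,1),'wh',round(w,1),round(h,1),'ang',round(ang,1),'box',box.round(0).tolist())
print('hub top', [dpt(T,466/1.4,238/1.4).round(1), dpt(S,370/1.4,380/1.4).round(1)])
```

```text
top pin 453 ztop 38.0 c 512.7 -68.5 wh 35.6 129.9 ang 89.5 box [[448.0, -86.0], [578.0, -87.0], [578.0, -51.0], [448.0, -50.0]]
top grip 122 ztop 47.9 c 479.9 -177.6 wh 69.2 17.4 ang 3.6 box [[445.0, -171.0], [446.0, -188.0], [515.0, -184.0], [514.0, -167.0]]
top arm 184 ztop 47.0 c 572.2 -172.6 wh 104.5 18.5 ang 3.6 box [[519.0, -167.0], [521.0, -185.0], [625.0, -179.0], [624.0, -160.0]]
top stop 342 ztop 32.1 c 523.5 273.2 wh 60.0 296.3 ang 89.4 box [[375.0, 245.0], [671.0, 242.0], [672.0, 302.0], [376.0, 305.0]]
top sock 79 ztop 43.0 c 553.0 -271.7 wh 29.1 28.6 ang 3.4 box [[538.0, -258.0], [539.0, -287.0], [568.0, -285.0], [567.0, -257.0]]
top bear 137 ztop 20.1 c 649.8 -61.7 wh 49.0 47.5 ang 87.2 box [[625.0, -85.0], [672.0, -87.0], [675.0, -38.0], [627.0, -36.0]]
scene pin 752 ztop 35.3 c 515.2 -113.7 wh 132.7 122.2 ang 1.4 box [[447.0, -54.0], [450.0, -176.0], [583.0, -173.0], [580.0, -51.0]]
scene grip 218 ztop 45.2 c 482.3 -180.0 wh 70.5 19.5 ang 3.3 box [[446.0, -172.0], [448.0, -192.0], [518.0, -188.0], [517.0, -168.0]]
scene stop 597 ztop 29.0 c 527.8 327.8 wh 160.1 301.1 ang 86.0 box [[372.0, 258.0], [672.0, 238.0], [684.0, 397.0], [383.0, 418.0]]
scene sock 173 ztop 40.6 c 555.5 -272.9 wh 30.6 32.0 ang 78.2 box [[537.0, -285.0], [568.0, -291.0], [574.0, -261.0], [543.0, -255.0]]
scene bear 275 ztop 17.4 c 658.5 -74.7 wh 49.4 78.8 ang 29.8 box [[617.0, -53.0], [657.0, -121.0], [700.0, -97.0], [660.0, -28.0]]
hub top [array([ 645.1, -164.2,   62.8]), array([ 650.1, -168.1,   56.4])]
```

Run:
```python
from h import *
def ld(n):
    d=dict(np.load(f'/tmp/{n}.npz')); d['n']=str(d['n']); d['f']=float(d['f']); return d
T,S=ld('top'),ld('scene')
for c in(T,S):
    P=cloud(c).reshape(-1,3); 
    m=(P[:,0]>370)&(P[:,0]<680)&(P[:,1]>200)&(P[:,1]<330)
    q=P[m&(P[:,2]>22)&(P[:,2]<45)]
    # front edge per x-bin: min y
    xs=np.arange(385,665,20); fr=[];ba=[];wl=[]
    for x in xs:
        s=q[abs(q[:,0]-x)<10]
        fr.append(np.percentile(s[:,1],5) if len(s)>3 else np.nan); ba.append(np.percentile(s[:,1],95) if len(s)>3 else np.nan)
    fr=np.array(fr);ba=np.array(ba); ok=~np.isnan(fr)
    print(c['n'],len(q),np.polyfit(xs[ok]-513,fr[ok],1),np.polyfit(xs[ok]-513,ba[ok],1)); print(fr.round(0),ba.round(0))
    print('x ext',q[:,0].min(),q[:,0].max())
    m=(P[:,0]>430)&(P[:,0]<600)&(P[:,1]>-110)&(P[:,1]<-30)
    for lo in(10,25,31):
        q=P[m&(P[:,2]>lo)]; l=cv2.fitLine(q[:,:2].astype(np.float32),cv2.DIST_HUBER,0,.01,.01).ravel(); print(' pin',lo,q[:,:2].mean(0),np.degrees(np.arctan2(l[1],l[0])),q[:,0].min(),q[:,0].max())
# two-view edge: image of wall top ray casts
save({'color':T['color'][150:275,160:380]},'crop.png',3.6)
```

```text
top 188 [-6.24708367e-02  2.51965663e+02] [-6.11337581e-02  2.56555741e+02]
[260. 259. 257. 256. 255. 254. 252. 252. 250. 249. 247. 247. 245. 244.] [264. 264. 261. 261. 258. 258. 257. 256. 254. 253. 254. 250. 250. 248.]
x ext 375.3610944410223 678.1053194026414
 pin 10 [512.83726723 -67.69153845] 0.9391563 447.834489472929 577.7602294102809
 pin 25 [513.16282141 -68.03540172] 0.6687858 449.6178765829262 577.7602294102809
 pin 31 [514.30547945 -68.2461068 ] 1.0011054 449.6178765829262 577.7602294102809
scene 277 [-6.39605835e-02  2.50830865e+02] [-6.50907322e-02  2.57128902e+02]
[259. 259. 255. 255. 254. 253. 252. 250. 248. 248. 247. 245. 244. 242.] [265. 266. 263. 260. 259. 259. 258. 256. 255. 254. 252. 252. 250. 248.]
x ext 373.02061702248204 671.643874674154
 pin 10 [520.46025665 -75.15253128] 1.9614232 447.7012128634158 580.6314770812402
 pin 25 [517.44796848 -72.58096903] 1.2786195 447.7012128634158 580.6314770812402
 pin 31 [516.51085409 -69.89471123] 0.11594767 447.7012128634158 579.4162744765086
```

View pics/crop.png

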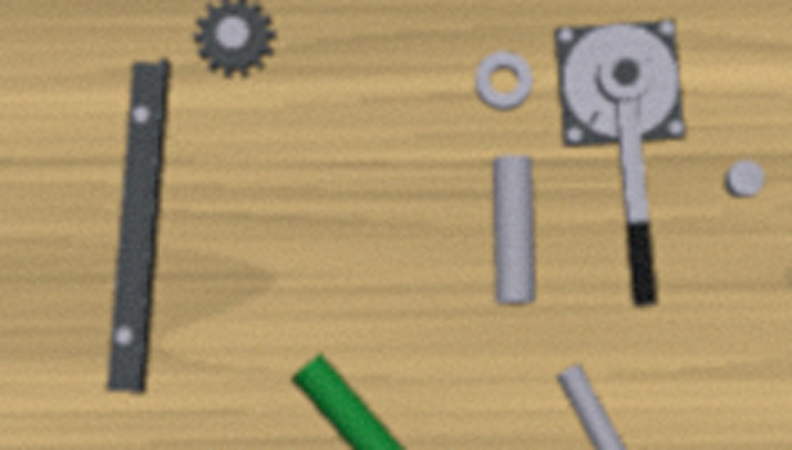

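The crop confirms the geometry. The pin centre is about (513,-69), axis along x within 1°. The stop face is y ≈ 251 − 0.063(x−513), and the pivot is about (648,-168). I'll push the pin with the open fingers spread along its length.

```bash
cat >> h.py <<'E'
from scipy.spatial.transform import Rotation as Ro
def plan(p,yawj):
    """shift/turn to TCP p with jaw axis at world angle yawj deg (mod 180)"""
    o=bot.get_obs(); R=Ro.from_euler('xyz',o['tcp_rot']).as_matrix()
    s=R.T@(np.array(p)-o['tool_pos'])/1000
    j=np.degrees(np.arctan2(R[1,1],R[0,1])); d=(yawj-j+90)%180-90
    print('t',round(o['time'],2),'pos',o['tool_pos'].round(1),'jaw',round(j,1),'x',R[:,0].round(3),'F',o['contact_force'].round(1),'gw',round(o['grip_width'],1),'q6',o['joint_positions'].round(2))
    print('shift',s.round(4),'turn about tool x',round(-d,2)) # tool x down
E
python3 -c "
from h import *
plan([513,-118,150],0.8)"
```

```text
t 0.1 pos [ 203.3 -483.6  204.5] jaw -67.2 x [-0.     0.001 -1.   ] F [-0.5 -0.4  0.4] gw 91.9 q6 [-1.32  0.34  1.52  0.    1.28 -0.15]
shift [ 0.0549 -0.217  -0.4271] turn about tool x -68.01
```

Call:
step_arm([
  [[0, -0.017, -0.034, -6.8], [0, -0.034, -0.068, -13.6], [0, -0.051, -0.102, -20.4], [0, -0.068, -0.136, -27.2], [0, -0.085, -0.17, -34]],
], jaw=0)

```text
time: 0.52
tool_pos: [327.7, -337.8, 204.4]
tcp_rot: [-2.221, 1.569, 1.917]
contact_force: [-0.0, 0.1, 0.5]
grip_width: 92.1
```

```bash
python3 -c "
from h import *
plan([513,-118,150],0.8)"
```

```text
t 0.52 pos [ 327.7 -337.8  204.4] jaw -32.9 x [-0.001  0.002 -1.   ] F [-0.   0.1  0.5] gw 92.1 q6 [-0.96  0.24  1.67  0.    1.23 -0.39]
shift [ 0.0547  0.0362 -0.2851] turn about tool x -33.71
```

Call:
step_arm([
  [[0, 0.005, -0.039, -6.8], [0, 0.01, -0.078, -13.6], [0, 0.015, -0.117, -20.4], [0, 0.02, -0.156, -27.2], [0, 0.025, -0.195, -33.7]],
])

```text
time: 0.93
tool_pos: [455.4, -185.8, 204.4]
tcp_rot: [-2.678, 1.568, 2.054]
contact_force: [0.3, -0.4, 0.1]
grip_width: 91.7
```

```bash
python3 -c "
from h import *
plan([513,-116,18],0.8)"
```

```text
t 0.93 pos [ 455.4 -185.8  204.4] jaw 1.1 x [-0.001  0.002 -1.   ] F [ 0.3 -0.4  0.1] gw 91.7 q6 [-0.54  0.28  1.61  0.    1.25 -0.56]
shift [ 0.1865  0.0592 -0.0682] turn about tool x 0.33
```

Call:
step_arm([
  [[0, 0.022, -0.025, 0], [0, 0.044, -0.05, 0], [0.03, 0.059, -0.068, 0], [0.07, 0.059, -0.068, 0], [0.1, 0.059, -0.068, 0]],
])

```text
time: 1.35
tool_pos: [512.9, -114.6, 102.2]
tcp_rot: [-2.467, 1.568, 2.268]
contact_force: [-1.0, 0.4, -0.0]
grip_width: 91.8
```

Run:
```python
from h import *
plan([513,-116,10],0.8)
a=cap('wrist'); b=cap('top'); save(a,'w1.png'); print(a['f'],a['cx'],a['cy'])
```

```text
t 1.35 pos [ 512.9 -114.6  102.2] jaw 1.3 x [-0.002  0.003 -1.   ] F [-1.   0.4 -0. ] gw 91.8 q6 [-0.37  0.45  1.67  0.    1.03 -0.39]
shift [0.0922 0.0003 0.0017] turn about tool x 0.5
325.19226210127806 281.65440814372073 205.61496995759484
```

View pics/w1.png

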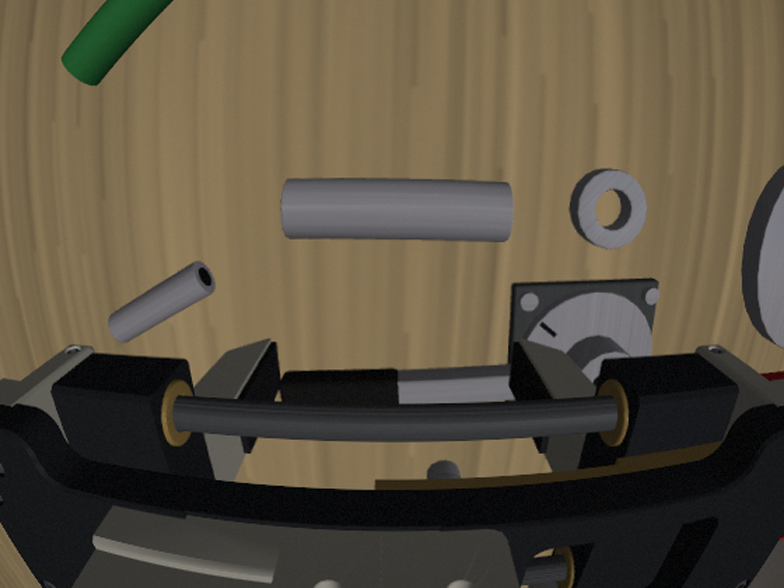

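The wrist view shows the pin at (283–512, 178–241). It is parallel to the jaws, ahead of the fingers and clear of the hub plate. Descending behind it.

Call:
step_arm([
  [[0.03, -0.003, 0.002, 0.4], [0.055, -0.005, 0.002, 0.4], [0.075, -0.005, 0.002, 0.4], [0.087, -0.005, 0.002, 0.4], [0.092, -0.005, 0.002, 0.4]],
])

```text
time: 1.87
tool_pos: [503.4, -116.6, 7.7]
tcp_rot: [-2.063, 1.557, 2.663]
contact_force: [0.6, 0.1, 0.4]
grip_width: 91.6
```

Call:
step_arm([
  [[0, 0, -0.005, 0], [0, 0, -0.011, 0], [0, 0, -0.018, 0], [0, 0, -0.025, 0], [0, 0, -0.032, 0]],
])

```text
time: 2.28
tool_pos: [504.1, -84.3, 9.3]
tcp_rot: [-2.069, 1.56, 2.657]
contact_force: [-3.4, -5.4, 15.6]
grip_width: 91.9
```

```bash
cat >> h.py <<'E'
def pin(c=None):
    c=c or cap('top'); P=cloud(c).reshape(-1,3); C=c['color'].reshape(-1,3).astype(int)
    m=(P[:,0]>400)&(P[:,0]<620)&(P[:,1]>-110)&(P[:,1]<262)&(P[:,2]>8)&(P[:,2]<45)&(C.min(1)>100)
    q=P[m]; 
    if len(q)<20: print('pin px',len(q)); return
    l=cv2.fitLine(q[:,:2].astype(np.float32),cv2.DIST_HUBER,0,.01,.01).ravel()
    print('pin',len(q),q[:,:2].mean(0).round(1),'y',np.percentile(q[:,1],[2,98]).round(1),'x',np.percentile(q[:,0],[1,99]).round(1),'ang',np.degrees(np.arctan(l[1]/l[0])).round(2))
E
python3 -c "
from h import *
plan([508,100,10],0.8); pin()"
```

```text
t 2.28 pos [504.1 -84.3   9.3] jaw 0.8 x [-0.009  0.005 -1.   ] F [-3.4 -5.4 15.6] gw 91.9 q6 [-0.32  0.57  1.79  0.    0.8  -0.33]
shift [ 0.0002  0.0064 -0.1842] turn about tool x -0.04
pin 39 [516.3  21.1] y [-56.8 233.2] x [448.9 612.1] ang 73.42
```

Run:
```python
from h import *
o=bot.get_obs(); print(o['contact_force'],o['moment'])
a=cap('wrist'); s=cap('scene'); 
im=np.hstack([a['color'][90:370],s['color'][120:400,]])
cv2.imwrite('pics/w2.png',cv2.resize(im[:,:,::-1],(800,200*1)) if 0 else cv2.resize(np.vstack([a['color'][60:340],s['color'][150:330]])[:,:,::-1],(730,600)))
print(bot.get_obs()['contact_force'])
P=cloud(s)
m=(P[...,0]>420)&(P[...,0]<600)&(P[...,1]>-90)&(P[...,1]<0)&(P[...,2]>15)&(P[...,2]<45); print(P[m].min(0),P[m].max(0),np.median(P[m],0))
```

```text
[-3.57228555 -2.52206032 10.26933842] [-0.41466482  0.16774464 -0.0485495 ]
[-1.89084499 -3.04512943  7.93509905]
[450.8117359  -89.73847092  15.00474969] [580.79282073 -47.67511412  44.97851714] [508.29639229 -76.05488977  29.45962481]
```

View pics/w2.png

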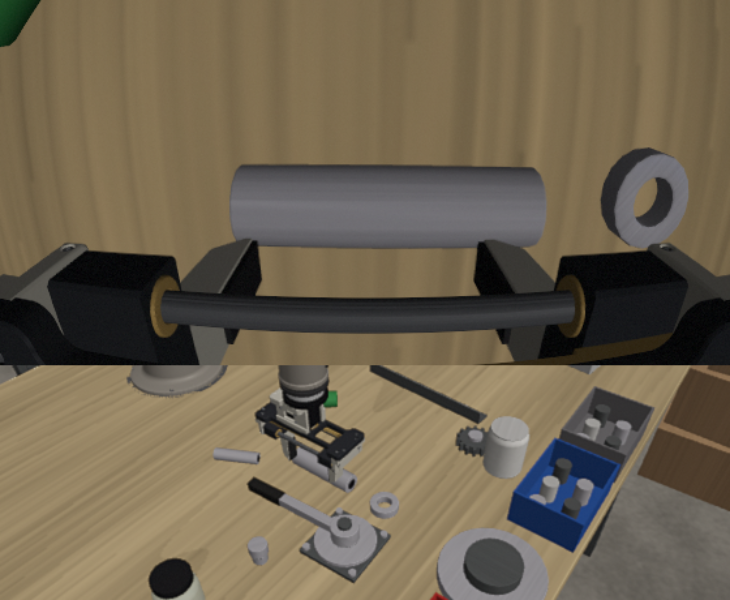

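The wrist view shows the pin square against both fingers, but the left finger is near the pin's end. I'll ease off, narrow the jaws slightly and recentre.

Call:
step_arm([
  [[0, 0.0, 0.003, 0], [0, 0.003, 0.005, 0], [0, 0.007, 0.006, 0], [0, 0.007, 0.006, 0], [0, 0.007, 0.006, 0]],
], jaw=0.2)

```text
time: 2.85
tool_pos: [511.4, -90.1, 9.4]
tcp_rot: [-2.061, 1.56, 2.665]
contact_force: [-0.2, -0.0, -0.6]
grip_width: 73.9
```

Call:
step_arm([
  [[0, 0, -0.006, 0], [0, 0, -0.012, 0], [0, 0, -0.018, 0], [0, 0, -0.024, 0], [0, 0, -0.03, 0]],
])

```text
time: 3.27
tool_pos: [511.7, -61.0, 13.0]
tcp_rot: [-1.916, 1.564, 2.81]
contact_force: [-11.1, -4.6, 38.9]
grip_width: 73.4
```

Call:
step_arm([
  [[0, 0, -0.006, 0], [0, 0, -0.013, 0], [0, 0, -0.02, 0], [0, 0, -0.027, 0], [0, 0, -0.034, 0]],
])

```text
time: 3.68
tool_pos: [512.0, -26.3, 14.3]
tcp_rot: [-1.992, 1.566, 2.735]
contact_force: [-2.3, -0.3, 12.6]
grip_width: 73.5
```

Run:
```python
from h import *
plan([508,100,10],0.8)
a=cap('wrist'); s=cap('scene'); 
cv2.imwrite('pics/w3.png',cv2.resize(np.vstack([a['color'][60:340],s['color'][150:330]])[:,:,::-1],(730,600)))
```

```text
t 3.68 pos [512.  -26.3  14.3] jaw 0.8 x [-0.004  0.002 -1.   ] F [-2.3 -0.3 12.6] gw 73.5 q6 [-0.2   0.56  1.78  0.    0.8  -0.22]
shift [ 0.0046 -0.0022 -0.1263] turn about tool x -0.0
```

View pics/w3.png

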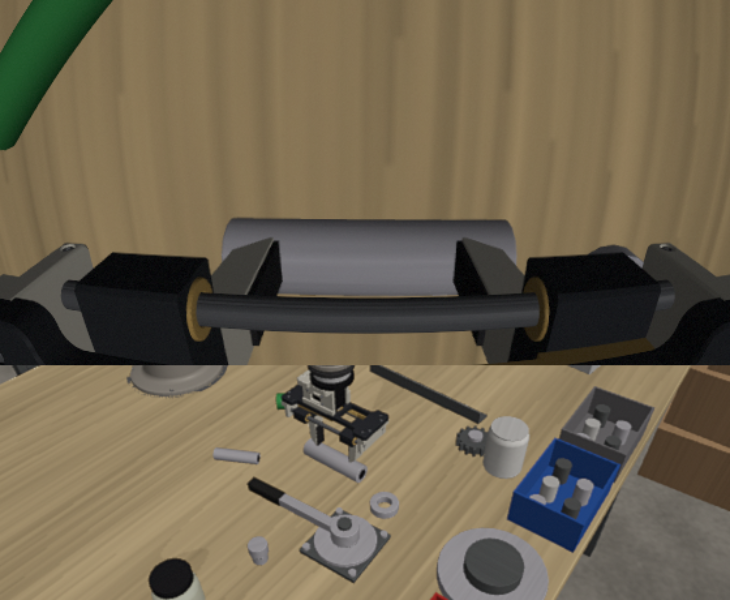

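Run:
```python
from h import *
a=cap('wrist'); t=cap('top'); print('cam',(-a['R'].T@a['t']).round(0),'axis',a['R'][2].round(2))
for v in range(215,330,8): 
    print(v,[ (dpt(a,u,v).round(0)).tolist() for u in(280,194,208)])
s=cap('scene');P=cloud(s)
for u,v in[(240,215),(228,212),(258,225),(243,205),(270,228)]: print('s',P[v,u].round(0),s['color'][v,u])
cv2.imwrite('pics/s4.png',cv2.resize(s['color'][140:270,160:340][:,:,::-1],None,fx=4,fy=4,interpolation=cv2.INTER_CUBIC))
```

```text
cam [512.  55. 195.] axis [-0.   -0.29 -0.96]
215 [[511.0, -10.0, 2.0], [455.0, -11.0, 2.0], [465.0, -11.0, 2.0]]
223 [[511.0, -16.0, 2.0], [455.0, -17.0, 0.0], [464.0, -17.0, 1.0]]
231 [[511.0, -14.0, 20.0], [460.0, -14.0, 22.0], [469.0, -15.0, 21.0]]
239 [[511.0, -16.0, 26.0], [462.0, -16.0, 29.0], [470.0, -16.0, 29.0]]
247 [[511.0, -19.0, 31.0], [467.0, -14.0, 45.0], [473.0, -16.0, 41.0]]
255 [[511.0, -22.0, 35.0], [469.0, -14.0, 54.0], [475.0, -16.0, 50.0]]
263 [[511.0, -26.0, 36.0], [471.0, -14.0, 62.0], [475.0, -19.0, 53.0]]
271 [[511.0, -31.0, 37.0], [473.0, -14.0, 71.0], [475.0, -23.0, 54.0]]
279 [[512.0, -37.0, 36.0], [474.0, -16.0, 74.0], [476.0, -25.0, 58.0]]
287 [[512.0, -63.0, 1.0], [487.0, 6.0, 117.0], [491.0, 6.0, 115.0]]
295 [[512.0, 6.0, 119.0], [488.0, 5.0, 120.0], [491.0, 5.0, 118.0]]
303 [[512.0, 4.0, 120.0], [488.0, 4.0, 121.0], [492.0, 4.0, 120.0]]
311 [[512.0, 2.0, 120.0], [487.0, -0.0, 120.0], [492.0, 1.0, 121.0]]
319 [[512.0, -91.0, 1.0], [475.0, -31.0, 84.0], [458.0, -93.0, 2.0]]
327 [[512.0, -100.0, -1.0], [446.0, -103.0, 1.0], [457.0, -102.0, 1.0]]
s [474. -47.  30.] [125 124 126]
s [416. -32.  -2.] [159 140 106]
s [532. -47.  29.] [129 127 130]
s [477. -36.  57.] [38 36 35]
s [563. -40.  31.] [142 140 143]
```

View pics/s4.png

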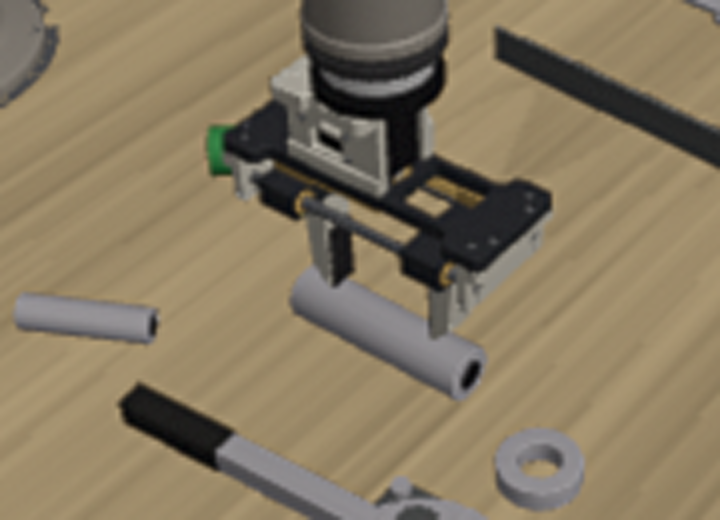

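The scene crop shows the fingertips standing on top of the pin, so the real tips are about 22 mm higher than the reported TCP z. I'll lift, go back and measure the tip height by depth.

Call:
step_arm([
  [[-0.012, 0, 0, 0], [-0.03, 0, 0, 0], [-0.04, 0, 0.015, 0], [-0.04, 0, 0.04, 0], [-0.04, 0, 0.06, 0]],
])

```text
time: 4.35
tool_pos: [513.2, -86.3, 54.5]
tcp_rot: [-2.055, 1.567, 2.673]
contact_force: [0.3, 0.6, -0.0]
grip_width: 73.1
```

Run:
```python
from h import *
plan([508,-85,-10],0.8)
s=cap('scene');P=cloud(s).reshape(-1,3); x,y=bot.get_obs()['tool_pos'][:2]
m=(abs(P[:,0]-x)<75)&(abs(P[:,1]-y)<18)&(P[:,2]>15)&(P[:,2]<130); q=P[m]
print(len(q),np.sort(q[:,2])[:12].round(0)); i=np.argsort(q[:,2])[:8]; print(q[i].round(0))
a=cap('wrist')
for v in range(236,290,4): print(v,[dpt(a,u,v).round(0).tolist() for u in(194,200,206,280,350)])
pin()
```

```text
t 4.35 pos [513.2 -86.3  54.5] jaw 0.9 x [-0.004  0.002 -1.   ] F [ 0.3  0.6 -0. ] gw 73.1 q6 [-0.31  0.51  1.73  0.    0.91 -0.33]
shift [ 0.0645 -0.005  -0.0013] turn about tool x 0.12
274 [76. 77. 77. 77. 77. 77. 77. 78. 78. 79. 79. 79.]
[[473. -98.  76.]
 [476. -87.  77.]
 [476. -83.  77.]
 [477. -91.  77.]
 [555. -96.  77.]
 [478. -96.  77.]
 [478. -82.  77.]
 [551. -96.  78.]]
236 [[444.0, -107.0, 1.0], [449.0, -106.0, 2.0], [454.0, -107.0, 1.0], [512.0, -105.0, 2.0], [568.0, -105.0, 1.0]]
240 [[443.0, -111.0, 0.0], [449.0, -110.0, 2.0], [453.0, -111.0, 0.0], [512.0, -108.0, 2.0], [568.0, -108.0, 2.0]]
244 [[443.0, -114.0, 1.0], [470.0, -78.0, 80.0], [474.0, -78.0, 80.0], [512.0, -112.0, 1.0], [568.0, -112.0, 1.0]]
248 [[468.0, -78.0, 85.0], [471.0, -78.0, 85.0], [475.0, -78.0, 85.0], [512.0, -115.0, 1.0], [550.0, -80.0, 78.0]]
252 [[470.0, -78.0, 90.0], [472.0, -78.0, 90.0], [475.0, -80.0, 87.0], [513.0, -119.0, 1.0], [551.0, -82.0, 78.0]]
256 [[471.0, -77.0, 96.0], [474.0, -78.0, 94.0], [476.0, -80.0, 91.0], [513.0, -122.0, 2.0], [551.0, -85.0, 79.0]]
260 [[472.0, -78.0, 99.0
[... 279 characters left out ...]
], [513.0, -133.0, 1.0], [550.0, -90.0, 83.0]]
272 [[475.0, -78.0, 111.0], [477.0, -80.0, 108.0], [477.0, -84.0, 100.0], [513.0, -138.0, 0.0], [550.0, -92.0, 84.0]]
276 [[475.0, -79.0, 112.0], [477.0, -82.0, 108.0], [477.0, -87.0, 99.0], [513.0, -141.0, 0.0], [551.0, -94.0, 83.0]]
280 [[476.0, -79.0, 116.0], [477.0, -83.0, 110.0], [477.0, -89.0, 99.0], [513.0, -145.0, 1.0], [551.0, -96.0, 85.0]]
284 [[477.0, -79.0, 119.0], [477.0, -84.0, 111.0], [477.0, -90.0, 101.0], [513.0, -148.0, 2.0], [572.0, -149.0, 1.0]]
288 [[488.0, -58.0, 157.0], [490.0, -57.0, 157.0], [492.0, -58.0, 155.0], [513.0, -58.0, 155.0], [533.0, -57.0, 156.0]]
pin 89 [535.3   4.2] y [-50.8 211.9] x [452.7 587.4] ang -88.76
```

Both cameras put the tips at z≈77 against a reported 54.5, an offset of about 22 mm. I'll descend to a reported z of about −11 in steps, watching the force.

Call:
step_arm([
  [[0.02, 0, 0, 0], [0.038, 0, 0, 0], [0.048, 0, 0, 0], [0.053, 0, 0, 0], [0.055, 0, 0, 0]],
])

```text
time: 4.92
tool_pos: [511.8, -85.5, -2.3]
tcp_rot: [-2.025, 1.563, 2.701]
contact_force: [0.1, -0.3, 0.1]
grip_width: 73.4
```

Call:
step_arm([
  [[0.003, 0, 0, 0], [0.006, 0, 0, 0], [0.008, 0, 0, 0], [0.009, 0, 0, 0], [0.009, 0, 0, 0]],
])

```text
time: 5.33
tool_pos: [511.8, -85.4, -11.1]
tcp_rot: [-2.033, 1.563, 2.692]
contact_force: [-0.6, 1.3, -0.3]
grip_width: 73.5
```

```bash
cat >> h.py <<'E'
def wcloud(c):
    v,u=np.mgrid[:420,:560]; x,y=u-c['cx'],v-c['cy']; r=np.hypot(x,y)+1e-9; a=r/c['f']; Z=c['depth']
    t=np.tan(np.minimum(a,1.45)); P=np.stack([t*x/r*Z,t*y/r*Z,Z],-1); P[(a>1.3)|(Z<=0)]=1e6
    return (P-c['t'])@c['R']
def wpin(lo,hi):
    c=cap('wrist'); P=wcloud(c).reshape(-1,3); C=c['color'].reshape(-1,3).astype(int)
    m=(P[:,0]>420)&(P[:,0]<610)&(P[:,1]>lo)&(P[:,1]<hi)&(P[:,2]>12)&(P[:,2]<42)&(C.max(1)-C.min(1)<25)&(C.min(1)>70)
    q=P[m]; s=q[q[:,2]>np.percentile(q[:,2],70)]
    l=cv2.fitLine(s[:,:2].astype(np.float32),cv2.DIST_HUBER,0,.01,.01).ravel(); k=l[1]/l[0]
    fr=q[:,1]-k*(q[:,0]-513)
    print('wpin n',len(q),'ztop',q[:,2].max().round(1),'top line y@513',round(float(l[3]+k*(513-l[2])),1),'deg',np.degrees(np.arctan(k)).round(2),'x',np.percentile(q[:,0],[1,99]).round(1),'y',np.percentile(fr,[1,99]).round(1))
E
python3 -c "
from h import *
plan([513,-60,-10],0.8); wpin(-70,40)"
```

```text
t 5.33 pos [511.8 -85.4 -11.1] jaw 0.7 x [-0.007  0.003 -1.   ] F [-0.6  1.3 -0.3] gw 73.5 q6 [-0.31  0.61  1.78  0.    0.76 -0.33]
shift [-0.0011  0.0015 -0.0254] turn about tool x -0.05
wpin n 19933 ztop 38.8 top line y@513 -31.4 deg 0.51 x [450.1 575.7] y [-46.3 -14.8]
```

Call:
step_arm([
  [[0, 0, -0.012, 0], [0, 0, -0.022, 0], [0, 0, -0.029, 0], [0, 0, -0.035, 0], [0, 0, -0.042, 0]],
])

```text
time: 5.8
tool_pos: [511.4, -42.6, -10.8]
tcp_rot: [-2.023, 1.563, 2.703]
contact_force: [1.0, 0.2, 0.7]
grip_width: 73.1
```

Call:
step_arm([
  [[0, 0, -0.007, 0], [0, 0, -0.014, 0], [0, 0, -0.021, 0], [0, 0, -0.028, 0], [0, 0, -0.035, 0]],
])

```text
time: 6.22
tool_pos: [510.9, -6.9, -10.7]
tcp_rot: [-2.026, 1.563, 2.7]
contact_force: [-0.2, -0.3, 0.5]
grip_width: 73.4
```

```bash
python3 -c "
from h import *
plan([513,208,-10],-3.6); wpin(-40,90)"
```

```text
t 6.22 pos [510.9  -6.9 -10.7] jaw 0.8 x [-0.007  0.003 -1.   ] F [-0.2 -0.3  0.5] gw 73.4 q6 [-0.16  0.6   1.8   0.    0.75 -0.18]
shift [-0.      0.0051 -0.2149] turn about tool x 4.39
wpin n 17952 ztop 41.8 top line y@513 23.5 deg 0.87 x [449.2 574.9] y [ 8.5 39.9]
```

The pin rolls properly now, squared and just ahead of the fingers, so I'll carry on.

Call:
step_arm([
  [[0, 0, -0.008, 0.3], [0, 0, -0.016, 0.6], [0, 0, -0.024, 0.9], [0, 0, -0.032, 1.2], [0, 0, -0.04, 1.5]],
])

```text
time: 6.68
tool_pos: [510.0, 35.0, -10.6]
tcp_rot: [-2.031, 1.563, 2.669]
contact_force: [0.2, -0.1, -0.0]
grip_width: 73.4
```

Call:
step_arm([
  [[0, 0, -0.008, 0.3], [0, 0, -0.016, 0.6], [0, 0, -0.024, 0.9], [0, 0, -0.032, 1.2], [0, 0, -0.04, 1.5]],
])

```text
time: 7.1
tool_pos: [510.5, 75.9, -10.4]
tcp_rot: [-2.008, 1.563, 2.665]
contact_force: [0.9, -1.3, 0.4]
grip_width: 73.4
```

Call:
step_arm([
  [[0, 0, -0.008, 0.3], [0, 0, -0.016, 0.6], [0, 0, -0.024, 0.9], [0, 0, -0.032, 1.2], [0, 0, -0.04, 1.4]],
])

```text
time: 7.52
tool_pos: [512.1, 116.6, -10.3]
tcp_rot: [-1.975, 1.563, 2.674]
contact_force: [-0.1, -0.8, 0.7]
grip_width: 73.5
```

```bash
python3 -c "
from h import *
plan([513,205,-10],-3.6); wpin(90,258)"
```

```text
t 7.52 pos [512.1 116.6 -10.3] jaw -3.7 x [-0.007  0.004 -1.   ] F [-0.1 -0.8  0.7] gw 73.5 q6 [0.08 0.62 1.76 0.01 0.77 0.13]
shift [-0.     -0.0047 -0.0883] turn about tool x -0.06
wpin n 18266 ztop 41.8 top line y@513 150.3 deg 0.35 x [448.5 574.1] y [135.7 166.7]
```

Call:
step_arm([
  [[0, 0, -0.008, 0], [0, 0, -0.015, 0], [0, 0, -0.022, 0], [0, 0, -0.028, 0], [0, 0, -0.034, 0]],
])

```text
time: 7.98
tool_pos: [514.3, 152.4, -10.2]
tcp_rot: [-2.06, 1.563, 2.589]
contact_force: [-0.6, -0.3, -0.4]
grip_width: 72.8
```

Call:
step_arm([
  [[0, 0, -0.006, 0], [0, 0, -0.012, 0], [0, 0, -0.017, 0], [0, 0, -0.022, 0], [0, 0, -0.027, 0]],
])

```text
time: 8.4
tool_pos: [516.1, 179.8, -10.0]
tcp_rot: [-2.056, 1.563, 2.593]
contact_force: [0.6, -0.7, 1.2]
grip_width: 73.4
```

```bash
python3 -c "
from h import *
plan([513,205,-10],-3.6); wpin(150,258)"
```

```text
t 8.4 pos [516.1 179.8 -10. ] jaw -3.6 x [-0.007  0.004 -1.   ] F [ 0.6 -0.7  1.2] gw 73.4 q6 [0.19 0.64 1.7  0.01 0.8  0.25]
shift [ 0.0001 -0.0047 -0.025 ] turn about tool x -0.04
wpin n 18955 ztop 42.0 top line y@513 212.9 deg 0.21 x [448.3 574. ] y [196.7 230.2]
```

Call:
step_arm([
  [[0, 0, -0.005, 0], [0, 0, -0.009, 0], [0, 0, -0.013, 0], [0, 0, -0.016, 0], [0, 0, -0.019, 0]],
])

```text
time: 8.87
tool_pos: [517.3, 199.8, -9.9]
tcp_rot: [-2.103, 1.563, 2.546]
contact_force: [0.3, -0.5, -0.6]
grip_width: 73.7
```

Call:
step_arm([
  [[0, 0, -0.001, 0], [0, 0, -0.002, 0], [0, 0, -0.003, 0], [0, 0, -0.004, 0], [0, 0, -0.004, 0]],
])

```text
time: 9.28
tool_pos: [517.5, 203.8, -9.9]
tcp_rot: [-2.091, 1.563, 2.558]
contact_force: [-0.4, -1.9, 0.5]
grip_width: 73.5
```

```bash
python3 -c "
from h import *
plan([513,205,-10],-3.6); wpin(180,251)"
```

```text
t 9.28 pos [517.5 203.8  -9.9] jaw -3.6 x [-0.007  0.004 -1.   ] F [-0.4 -1.9  0.5] gw 73.5 q6 [0.23 0.66 1.67 0.01 0.82 0.29]
shift [ 0.0001 -0.0046 -0.0009] turn about tool x -0.02
wpin n 17974 ztop 42.0 top line y@513 235.0 deg -2.1 x [448.9 574.2] y [214.5 251.4]
```

Nearly there, with the pin turning onto the wall. I'll creep until there is a firm contact force.

Call:
step_arm([
  [[0, 0, -0.001, 0], [0, 0, -0.002, 0], [0, 0, -0.003, 0], [0, 0, -0.003, 0], [0, 0, -0.003, 0]],
])

```text
time: 9.75
tool_pos: [517.6, 206.4, -9.9]
tcp_rot: [-2.026, 1.563, 2.623]
contact_force: [-0.6, -4.3, 1.3]
grip_width: 73.4
```

Run:
```python
from h import *
plan([513,205,-10],-3.6); wpin(180,251)
c=cap('wrist'); P=wcloud(c).reshape(-1,3); xs=np.arange(395,680,15)
q=P[(P[:,2]>25)&(P[:,2]<36)&(P[:,1]>238)&(P[:,1]<275)&((P[:,0]<440)|(P[:,0]>585))&(P[:,0]<680)&(P[:,0]>380)]
f=[(x,np.percentile(q[abs(q[:,0]-x)<8,1],5)) for x in xs if (abs(q[:,0]-x)<8).sum()>5]; f=np.array(f)
print(f.round(1).tolist(), np.polyfit(f[:,0]-513,f[:,1],1))
```

```text
t 9.75 pos [517.6 206.4  -9.9] jaw -3.6 x [-0.007  0.004 -1.   ] F [-0.6 -4.3  1.3] gw 73.4 q6 [0.24 0.66 1.67 0.01 0.82 0.3 ]
shift [ 0.0001 -0.0045  0.0017] turn about tool x -0.03
wpin n 16610 ztop 42.0 top line y@513 236.7 deg -3.63 x [449.4 574.6] y [218.4 252.6]
[[395.0, 262.8], [410.0, 261.9], [425.0, 260.8], [440.0, 260.4], [590.0, 250.3], [605.0, 249.3], [620.0, 248.0], [635.0, 247.2], [650.0, 246.3], [665.0, 245.2]] [-6.55079426e-02  2.55239178e+02]
```

Call:
step_arm([
  [[0, 0, -0.0005, 0], [0, 0, -0.001, 0], [0, 0, -0.0015, 0], [0, 0, -0.0015, 0], [0, 0, -0.0015, 0]],
])

```text
time: 10.27
tool_pos: [517.6, 206.5, -9.9]
tcp_rot: [-1.789, 1.563, 2.86]
contact_force: [-1.1, -10.2, 3.5]
grip_width: 73.5
```

```bash
python3 -c "
from h import *
plan([513,205,-10],-3.6); wpin(180,251)"
```

```text
t 10.27 pos [517.6 206.5  -9.9] jaw -3.6 x [-0.008  0.002 -1.   ] F [ -1.1 -10.2   3.5] gw 73.5 q6 [0.24 0.66 1.67 0.01 0.82 0.3 ]
shift [ 0.0001 -0.0045  0.0018] turn about tool x -0.03
wpin n 16499 ztop 42.0 top line y@513 236.6 deg -3.75 x [449.2 574.6] y [218.5 252.6]
```

The pin is seated: the force rises while the position stays put, and the pin angle equals the wall angle. Now I'll back off slowly and check.

Call:
step_arm([
  [[0, 0, 0.001, 0], [0, 0, 0.003, 0], [0, 0, 0.008, 0], [0, 0, 0.018, 0], [0, 0, 0.03, 0]],
])

```text
time: 10.73
tool_pos: [515.6, 176.3, -10.0]
tcp_rot: [-1.84, 1.563, 2.81]
contact_force: [0.7, -1.0, 1.1]
grip_width: 73.7
```

Call:
step_arm([
  [[-0.03, 0, 0.01, 0], [-0.065, 0, 0.02, 0], [-0.1, 0, 0.03, 0], [-0.13, 0, 0.05, 0], [-0.15, 0, 0.08, 0]],
], jaw=1)

```text
time: 11.15
tool_pos: [512.7, 95.9, 142.9]
tcp_rot: [-2.36, 1.566, 2.291]
contact_force: [1.6, 0.1, 0.2]
grip_width: 44.7
```

```bash
cat >> h.py <<'E'
def span(c):
    P=cloud(c).reshape(-1,3); C=c['color'].reshape(-1,3).astype(int)
    m=(P[:,0]>420)&(P[:,0]<640)&(P[:,1]>-230)&(P[:,1]<20)&(P[:,2]>34)&(P[:,2]<52)
    q=P[m]; q=q[(np.hypot(q[:,0]-648,q[:,1]+168)<215)&(np.hypot(q[:,0]-648,q[:,1]+168)>50)&(np.hypot(q[:,0]-554,q[:,1]+272)>30)]
    l=cv2.fitLine(q[:,:2].astype(np.float32),cv2.DIST_HUBER,0,.01,.01).ravel(); k=l[1]/l[0]
    print(c['n'],'arm n',len(q),'slope deg',np.degrees(np.arctan(k)).round(2),'y@648',(l[3]+k*(648-l[2])).round(1),'y@490',(l[3]+k*(490-l[2])).round(1))
E
python3 - <<'E'
from h import *
wpin(180,251); span(cap('scene')); span(cap('top'))
plan([490,-225,100],3.6)
E
```

```text
wpin n 4507 ztop 38.8 top line y@513 236.2 deg -3.7 x [448.1 574.2] y [221.3 251.1]
scene arm n 538 slope deg 4.11 y@648 -169.9 y@490 -181.3
top arm n 316 slope deg 4.04 y@648 -166.5 y@490 -177.6
t 11.3 pos [512.7  93.9 141.5] jaw -3.8 x [-0.004  0.003 -1.   ] F [-1.   1.2  0.1] gw 32.4 q6 [0.03 0.4  1.63 0.   1.12 0.1 ]
shift [ 0.0407 -0.0016  0.3198] turn about tool x -7.36
```

Call:
step_arm([
  [[0, 0, 0.036, -1.5], [0, -0.001, 0.072, -3], [0, -0.002, 0.108, -4.5], [0, -0.002, 0.144, -6], [0, -0.002, 0.18, -7.4]],
])

```text
time: 11.72
tool_pos: [497.7, -86.4, 139.7]
tcp_rot: [-2.229, 1.564, 2.549]
contact_force: [1.3, -0.4, -0.2]
grip_width: 1.3
```

```bash
python3 -c "
from h import *
plan([490,-225,60],3.8)"
```

```text
t 11.72 pos [497.7 -86.4 139.7] jaw 3.8 x [-0.006  0.004 -1.   ] F [ 1.3 -0.4 -0.2] gw 1.3 q6 [-0.32  0.37  1.67  0.    1.1  -0.39]
shift [ 0.0792 -0.0163  0.1382] turn about tool x -0.04
```

Call:
step_arm([
  [[0, -0.004, 0.035, 0], [0, -0.008, 0.07, 0], [0, -0.012, 0.105, 0], [0.03, -0.016, 0.135, 0], [0.06, -0.016, 0.138, 0]],
])

```text
time: 12.13
tool_pos: [491.0, -229.9, 78.7]
tcp_rot: [-1.879, 1.569, 2.896]
contact_force: [0.0, -0.3, -0.4]
grip_width: 0.4
```

Run:
```python
from h import *
plan([490,-223,-4],3.8)
c=cap('wrist'); P=wcloud(c).reshape(-1,3); C=c['color'].reshape(-1,3).astype(int)
m=(P[:,0]>440)&(P[:,0]<515)&(P[:,1]>-215)&(P[:,1]<-150)&(P[:,2]>30)&(P[:,2]<52)&(C.max(1)<70)
q=P[m]; print(len(q)); 
if len(q): print(cv2.minAreaRect(q[:,:2].astype(np.float32)),np.percentile(q[:,2],90))
save(c,'w5.png',1.0)
```

```text
t 12.13 pos [ 491.  -229.9   78.7] jaw 3.6 x [-0.002  0.001 -1.   ] F [ 0.  -0.3 -0.4] gw 0.4 q6 [-0.58  0.51  1.64 -0.    0.99 -0.64]
shift [ 0.0827 -0.0004 -0.0069] turn about tool x -0.25
3304
((479.2293395996094, -176.5878143310547), (72.49798583984375, 21.32326889038086), 3.790005683898926) 46.2784251079361
```

View pics/w5.png

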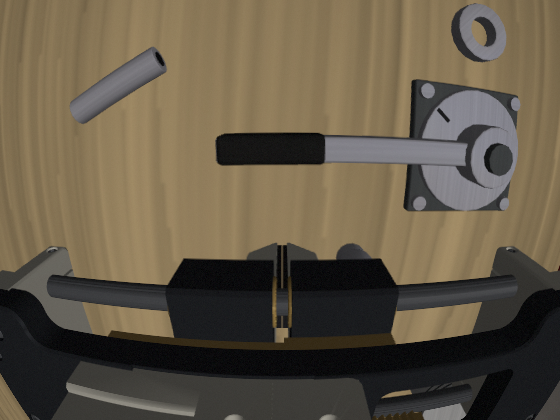

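Call:
step_arm([
  [[0.03, 0.001, 0, 0], [0.055, 0.002, 0, 0], [0.072, 0.003, -0.003, 0], [0.08, 0.003, -0.006, 0], [0.083, 0.003, -0.008, 0]],
])

```text
time: 12.6
tool_pos: [487.1, -215.0, -13.0]
tcp_rot: [-2.22, 1.551, 2.555]
contact_force: [0.0, -0.9, 0.4]
grip_width: 0.2
```

Call:
step_arm([
  [[0, 0, -0.006, 0], [0, 0, -0.012, 0], [0, 0, -0.016, 0], [0, 0, -0.018, 0], [0, 0, -0.02, 0]],
])

```text
time: 13.02
tool_pos: [486.5, -196.4, -11.5]
tcp_rot: [-2.112, 1.554, 2.664]
contact_force: [-4.0, -9.9, 0.0]
grip_width: 0.2
```

```bash
cat >> h.py <<'E'
def arc(th,c=np.array([646,-165.5]),r=160,off=20.5):
    "TCP for spanner angle th (rad), pusher flush behind the grip"
    a=np.pi+np.radians(3.8)-th; u=np.array([np.cos(a),np.sin(a)]); n=np.array([-u[1],u[0]])
    plan(np.r_[c+r*u+n*off,-4],3.8-np.degrees(th))
E
python3 -c "
from h import *
[arc(t) for t in(0,.1,.2,.3,.38)]"
```

```text
t 13.02 pos [ 486.5 -196.4  -11.5] jaw 3.7 x [-0.015  0.008 -1.   ] F [-4.  -9.9  0. ] gw 0.2 q6 [-0.53  0.62  1.75 -0.    0.78 -0.59]
shift [-0.0075  0.0011  0.0002] turn about tool x -0.14
t 13.02 pos [ 486.5 -196.4  -11.5] jaw 3.7 x [-0.015  0.008 -1.   ] F [-4.  -9.9  0. ] gw 0.2 q6 [-0.53  0.62  1.75 -0.    0.78 -0.59]
shift [-0.0074 -0.0002 -0.0159] turn about tool x 5.59
t 13.02 pos [ 486.5 -196.4  -11.5] jaw 3.7 x [-0.015  0.008 -1.   ] F [-4.  -9.9  0. ] gw 0.2 q6 [-0.53  0.62  1.75 -0.    0.78 -0.59]
shift [-0.0072  0.0002 -0.032 ] turn about tool x 11.32
t 13.02 pos [ 486.5 -196.4  -11.5] jaw 3.7 x [-0.015  0.008 -1.   ] F [-4.  -9.9  0. ] gw 0.2 q6 [-0.53  0.62  1.75 -0.    0.78 -0.59]
shift [-0.0071  0.0021 -0.048 ] turn about tool x 17.05
t 13.02 pos [ 486.5 -196.4  -11.5] jaw 3.7 x [-0.015  0.008 -1.   ] F [-4.  -9.9  0. ] gw 0.2 q6 [-0.53  0.62  1.75 -0.    0.78 -0.59]
shift [-0.007   0.0048 -0.0606] turn about tool x 21.63
```

In contact with about 10 N, at the spring preload level. Sweeping along the arc now.

Call:
step_arm([
  [[0, 0, -0.006, 2], [0, 0, -0.012, 4.2], [0, 0, -0.018, 6.4], [0, 0, -0.024, 8.5], [0, 0, -0.03, 10.6]],
])

```text
time: 13.43
tool_pos: [484.4, -167.9, -10.5]
tcp_rot: [-1.781, 1.556, 2.809]
contact_force: [-3.5, -8.6, -2.4]
grip_width: 0.2
```

```bash
python3 -c "
from h import *
[arc(t) for t in(.3,.36,.4)]; span(cap('scene'))"
```

```text
t 13.43 pos [ 484.4 -167.9  -10.5] jaw -7.0 x [-0.014  0.005 -1.   ] F [-3.5 -8.6 -2.4] gw 0.2 q6 [-0.48  0.61  1.79 -0.    0.76 -0.36]
shift [-0.0064 -0.0013 -0.0195] turn about tool x 6.38
t 13.43 pos [ 484.4 -167.9  -10.5] jaw -7.0 x [-0.014  0.005 -1.   ] F [-3.5 -8.6 -2.4] gw 0.2 q6 [-0.48  0.61  1.79 -0.    0.76 -0.36]
shift [-0.0064 -0.0011 -0.0292] turn about tool x 9.81
t 13.43 pos [ 484.4 -167.9  -10.5] jaw -7.0 x [-0.014  0.005 -1.   ] F [-3.5 -8.6 -2.4] gw 0.2 q6 [-0.48  0.61  1.79 -0.    0.76 -0.36]
shift [-0.0064 -0.0007 -0.0356] turn about tool x 12.11
scene arm n 192 slope deg 11.95 y@648 -145.9 y@490 -179.3
```

Call:
step_arm([
  [[0, 0, -0.006, 2], [0, 0, -0.012, 4], [0, 0, -0.018, 6], [0, 0, -0.023, 8], [0, 0, -0.027, 9.5]],
])

```text
time: 13.9
tool_pos: [487.8, -139.9, -9.7]
tcp_rot: [-1.63, 1.556, 2.791]
contact_force: [-0.2, 0.3, -0.2]
grip_width: 0.6
```

Call:
step_arm([
  [[0, 0, -0.002, 0.5], [0, 0, -0.004, 1], [0, 0, -0.005, 1.5], [0, 0, -0.006, 2], [0, 0, -0.006, 2]],
])

```text
time: 14.32
tool_pos: [489.7, -134.1, -9.6]
tcp_rot: [-1.594, 1.557, 2.791]
contact_force: [-0.1, -1.0, 0.2]
grip_width: 0.3
```

```bash
python3 -c "
from h import *
[arc(t) for t in(.36,.4)]; c=cap('scene'); span(c); save(c,'s6.png')"
```

```text
t 14.32 pos [ 489.7 -134.1   -9.6] jaw -18.8 x [-0.013  0.005 -1.   ] F [-0.1 -1.   0.2] gw 0.3 q6 [-0.42  0.6   1.8  -0.    0.76 -0.09]
shift [-0.0055 -0.0012  0.0054] turn about tool x -1.93
t 14.32 pos [ 489.7 -134.1   -9.6] jaw -18.8 x [-0.013  0.005 -1.   ] F [-0.1 -1.   0.2] gw 0.3 q6 [-0.42  0.6   1.8  -0.    0.76 -0.09]
shift [-0.0055 -0.0021 -0.001 ] turn about tool x 0.36
scene arm n 308 slope deg -38.95 y@648 -167.9 y@490 -40.3
```

View pics/s6.png

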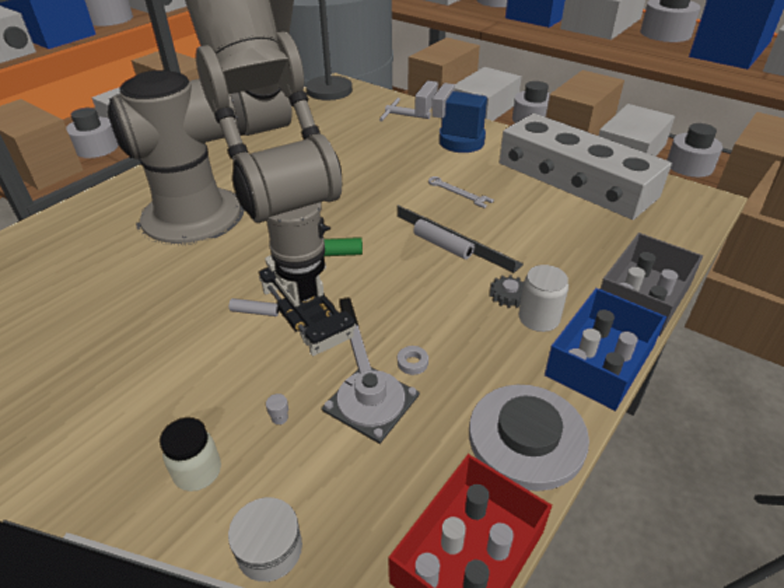

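The spanner has snapped on to about 0.7 rad, away from the pusher, and the pin lies along the stop at (442,238). Retreating.

Call:
step_arm([
  [[0, 0, 0.01, 0], [-0.02, 0, 0.025, 0], [-0.055, 0, 0.035, 0], [-0.095, 0, 0.04, 0], [-0.13, 0, 0.05, 0]],
])

```text
time: 14.78
tool_pos: [474.7, -182.9, 122.1]
tcp_rot: [-1.603, 1.556, 2.783]
contact_force: [0.4, -0.7, 0.3]
grip_width: 0.5
```

Call:
step_arm([
  [[-0.02, 0, 0.035, 0], [-0.04, 0, 0.07, 0], [-0.05, 0, 0.105, 0], [-0.05, 0, 0.14, 0], [-0.05, 0, 0.17, 0]],
])

```text
time: 15.2
tool_pos: [419.5, -347.2, 173.2]
tcp_rot: [-1.48, 1.558, 2.904]
contact_force: [0.4, -0.4, -0.3]
grip_width: 0.5
```

Call:
step_arm([
  [[0, 0, 0, 0], [0, 0, 0, 0], [0, 0, 0, 0], [0, 0, 0, 0], [0, 0, 0, 0]],
])

```text
time: 15.62
tool_pos: [419.9, -346.1, 173.1]
tcp_rot: [-1.516, 1.558, 2.87]
contact_force: [0.1, -0.6, -0.6]
grip_width: 0.5
```

Run:
```python
from h import *
for n in('scene','top'):
    c=cap(n); span(c); P=cloud(c).reshape(-1,3); C=c['color'].reshape(-1,3).astype(int)
    q=P[(P[:,0]>420)&(P[:,0]<610)&(P[:,1]>195)&(P[:,1]<255)&(P[:,2]>28)&(P[:,2]<45)&(C.min(1)>95)&(C.max(1)-C.min(1)<25)]
    l=cv2.fitLine(q[:,:2].astype(np.float32),cv2.DIST_HUBER,0,.01,.01).ravel();k=l[1]/l[0]
    print('pin',len(q),'y@513',l[3]+k*(513-l[2]),np.degrees(np.arctan(k)))
    for nm,(x,y,h) in {'sock':(554,-272,40),'bear':(652,-64,16)}.items():
        q=P[(abs(P[:,0]-x)<40)&(abs(P[:,1]-y)<40)&(abs(P[:,2]-h-1)<5)]; print(nm,len(q),q[:,:2].mean(0).round(0) if len(q) else '')
save(c,'t7.png')
print(bot.get_obs()['tool_pos'])
```

```text
scene arm n 413 slope deg -38.29 y@648 -168.8 y@490 -44.1
pin 272 y@513 229.07697 -3.454488
sock 158 [ 556. -273.]
bear 241 [652. -63.]
top arm n 301 slope deg -38.01 y@648 -167.7 y@490 -44.2
pin 370 y@513 232.95708 -3.55417
sock 76 [ 554. -272.]
bear 134 [649. -62.]
[ 419.99074221 -346.25828277  173.21155758]
```

View pics/t7.png

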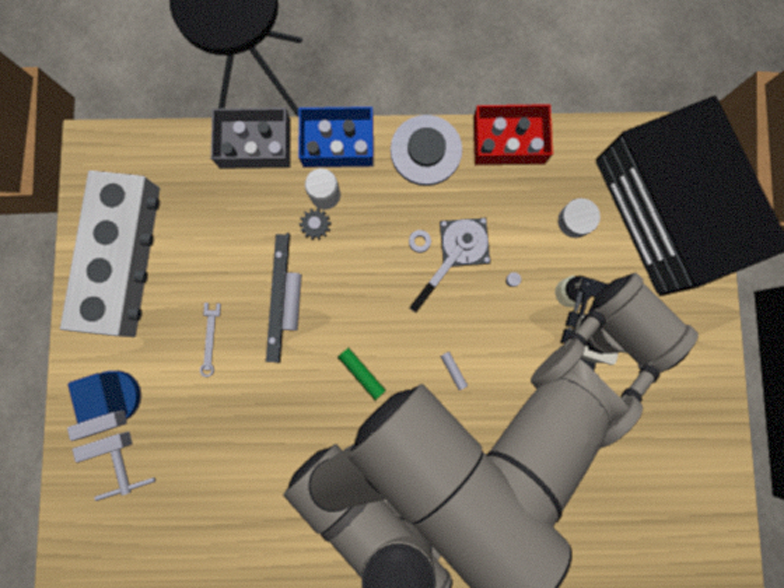

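Run:
```python
from h import *
def ld(n):
    d=dict(np.load(f'/tmp/{n}.npz')); d['n']=str(d['n']); d['f']=float(d['f']); return d
for n in('top','scene'):
    for c in(ld(n),cap(n)):
        P=cloud(c).reshape(-1,3); C=c['color'].reshape(-1,3).astype(int); p=np.array([646,-166])
        r=np.hypot(*(P[:,:2]-p).T); q=P[(r>75)&(r<200)&(P[:,2]>39)&(P[:,2]<51)&(P[:,1]<0)&(P[:,1]>-225)&(P[:,0]<600)]
        d=q[:,:2].mean(0)-p; l=cv2.fitLine(q[:,:2].astype(np.float32),cv2.DIST_L1,0,.01,.01).ravel()
        print(n,len(q),'line',np.degrees(np.arctan(l[1]/l[0])).round(2),'from pivot',np.degrees(np.arctan(d[1]/d[0])).round(2))
```

```text
top 263 line 4.82 from pivot 1.01
top 233 line -37.71 from pivot -37.96
scene 382 line 4.5 from pivot 5.14
scene 312 line -37.76 from pivot -38.12
```

```bash
python3 -c "
from plant import bot
print(bot.close_job())"
```

```text
the job is handed in; nothing more can be done
None
```

The pin lies against the stop and the spanner has clicked past its detent. I handed the job in at about 16 s, with the arm well clear. One check leaves some doubt about the nut.

- **Pin:** I rolled it along the bench with the open fingers until it was seated on the stop's face, pressing with about 10 N. After I backed off, it lay parallel to the wall (−3.5° to −3.7°, against the wall's −3.6° to −3.75°) and about 18–19 mm from the face. One scene-camera estimate put it about 4 mm further out than the top and wrist views did.
- **First push:** The real fingertips were about 22 mm higher than the reported position. My first push therefore went over the top of the pin and rolled it from above, with up to 39 N measured at the wrist. I found this in the pictures, corrected the height and pushed again. The pin was not lifted.
- **Spanner:** I pushed it on the grip with about 10 N. It snapped free at about 0.35 rad, and there was almost no force on the tool afterwards, so I did not drive the clicked arm on.
- **Check that does not quite agree:** The arm's turn measures 41.5–42.5°, against the nominal 40.1° (0.70 rad). I take this as measurement noise, because the starting angle itself varied by about 1°. I can't rule out a slip of the nut of 0.02–0.04 rad during the snap.
- **Other parts:** The socket and bearing measured within about 2 mm of where they started in the top view. The scene view agreed on the socket; its first bearing reading was too poor to compare. The other parts looked unmoved in the last top view, except that the robot arm partly hid the jar.

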